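# Send the parts trolley down the bench track and catch it softly

## Task

Draw the steel bolt to let the parts trolley go and let it roll freely, untouched, until the front of its case is past the black line across the track. Then catch it with the closed fingers in front of its sprung nose, moving along with it so softly that the nose is never pushed in more than 10 mm, slow it to a standstill well short of the rubber buffers and hold it there for a second. Finally ease it slowly down until the case rests against both buffers, and leave it there without disturbing anything else on the bench.

Things in the scene. Friction and masses are not known exactly. Their poses are not given: they have to be found in the camera images.
- track: Plywood track, 620 mm long, with aluminium rims, fixed. Origin on the bench under its middle, z up, y along it: the high end is +y, the trolley rolls to -y. Slope 0.038 rad; bed top at z = 40 mm + 0.038*y. The bed is 110 mm wide between rims 12 mm thick and 26 mm high. A black line crosses the bed at y = +50 mm; rubber buffers stand at the low end (point buffer).
- trolley: Grey case 100 mm wide (x), 120 long (y), 55 high, on four wheels of 20 mm radius; level, axes as the track's. Origin: centre of the case's underside, 20 mm above the bed. Mass 1.0 kg nominal (0.84 to 1.16), rolling drag 1.5 N per m/s: let go, it nears a steady 0.2 to 0.29 m/s (time constant 0.55 to 0.8 s), 2.1 to 2.6 s to the buffers. A sprung nose stands out in front.
- trolley_front (a point): Centre of the flat front face of the trolley's case (the face towards the track's -y, 100 mm wide, 55 mm high), 60 mm ahead of the case's centre and 47.5 mm above the bed.
- nose (a joint): How far the trolley's sprung nose is pushed in, in m: 0 free, 0.026 fully in. Spring 90 N/m, damping 3 N per m/s; leaning on still fingers the trolley pushes it in 3 to 5 mm.
- nose_front (a point): Centre of the nose's front face: a rubber plate on a rod, 50 mm wide (x), 42 mm high, 8 mm thick, its front 35 mm ahead of the case's front face when free, its lower edge 20 mm above the bed, this point 41 mm above the bed. It passes between the buffers.
- buffer (a point): Point midway between the two rubber buffer faces, 40 mm above the bed, at track x = 0, y = -250 mm. Each buffer is 22 mm wide (32 to 54 mm off the middle), 50 mm high, 50 mm long; the 64 mm gap between them is free, so closed fingers can pass down the middle. The trolley is home with its case's front level with this point.
- bolt (a joint): How far the bolt is drawn, in m: 0 shut, 0.055 fully drawn, towards the track's -x. From 0.035 on it clears the trolley. It stays where it is left; about 2 N moves it. The bar, 16 mm wide and 14 mm high, crosses the near (-x) rim 32 mm above the bed at track y = 150 mm; the trolley's front rests against it at the start.
- bolt_knob (a point): Centre of the top of the bolt's upright steel post, 18 mm across, standing 48 mm above the bar, to be pinched from above; with the bolt shut it is 110 mm from the track's middle line on the -x side. A bracket ends 28 mm from its axis on the track's side.
- water_bottle: Clear water bottle, 66 mm across, 200 mm tall, standing to the robot's right; leave alone. Origin at its foot.
- small_bin: Open clear plastic bin 110 x 170 x 70 mm beyond the track; leave alone. Origin under its centre.
- tape_roll: Orange roll of tape lying flat, 100 mm across, 25 mm high, to the robot's right; leave alone.
- driver: Screwdriver with a yellow handle lying beyond the track; leave alone.

How it is judged:
By the outcome, as a careful person would: the job done as asked, in the order asked, and still so for the second after the job is handed in, with the robot touching nothing.
It also fails if it takes over 38 s, if anything falls off the work surface, if the arm or the gripper's body presses on something with over 40 N, if the wrist force passes 120 N, or if a joint passes its speed limit or range.

## Robot

A 6-joint arm with a two-finger parallel gripper is mounted at the origin on the work surface. World frame = base frame: x ahead of the robot, y to its left, z up, the work surface at z = 0. Lengths are in mm, angles in rad, forces in N, time in s.
With the tool pointing down it reaches from about 425 to 1125 mm from the base axis. Payload 14.9 kg.
Tool frame: the origin (TCP) lies at the very end of the fingers, on their centre line; the grasp point (between the pads) lies 19 mm behind it (env.grip_depth is the distance from the TCP to the grasp point, in mm); y points along the fingers, z is the direction in which the jaws open and shut, and the axes are right-handed (so a half turn about y gives the same grasp; the last joint's range is limited). The gripper opens to 91 mm and grips with 3 to 60 N. Pads are 32 mm wide; open, the fingers measure 118 mm over their backs; the gripper's body (76 mm by 178 mm) begins 60 mm behind the grasp point.
Start: joints at [1.214, 0.379, 1.734, -0, 1.028, -0.033], TCP at [222.727, 663.634, 213.932] pointing down, gripper open.
Joint ranges: [-2.77, 2.77], [-0.74, 2.19], [0, 2.66], [-1.06, 4.2], [0.31, 2.87], [-3.08, 3.08]. Speed limits (rad/s): [1.89, 1.89, 2.39, 3.14, 3.14, 3.14].

## Interface

Orientations are given as a unit quaternion [w, x, y, z].
In Python, from bench import state, cams, env gives the robot as it stands. The module is installed in compiled form; this text tells all that it offers.
- The arm moves only by the tool apply_moves, never from a script. Its argument "motion" is a list of rows, each a list of 5 numbers: the opening in per cent of the stroke, from 0 (shut) to 100 (fully open), then the shift along the world's x, y, z in mm, then the turn about the world's z in degrees. In form: [[grip, tx, ty, tz, turn], ...]. A call has 1 to 20 rows; each row shifts and turns the commanded pose from where the row before left it; what a row does not reach is not made up. A row lasts 1/12 s, in which the tool goes at most 41.7 mm and 7.16 degrees, less where a joint would pass 70% of its speed; a pose out of reach is approached as far as the arm can. A call is refused whole if a number of a shift passes 41.7 or a number of a turn 7.16, either way. A call with a gripper value outside its range is refused whole. The fingers move at their own pace and stop on an object; "grip_force" is the grip in N (left out, the last holds). Time passes only in rows, so rows that do not move let the fingers close. It gives the time, the measured TCP pose, the force and the opening at its end, in the units of the state.
- state(): the state, without advancing time (a new reading comes with each control period).
- cams.get_image(name): name is "scene" or "top"; returns a dict with "img" (480x640x3 uint8, red, green, blue), "fov_y" (degrees; the focal length in pixels is half the picture's height over the tangent of half this angle, whatever the lens; pixels are square), "cx", "cy" (the principal point, pixels), "world_from_camera" (4x4, takes a point from camera to world coordinates). Camera axes: x right, y up, looking along -z (the intrinsics and any distortion apply to the point x, -y, -z); pixel columns grow to the right and rows downward; lengths in mm; the calibration is good to about 2 mm. A picture is of the moment at which its call begins. There is no depth.
- env.hand_in(): hands the job in, once; it reports no verdict.
The state is a dict: "t": time; "joint_positions": joint angles; "joint_vel": joint speeds; "effort": joint torques, N m; "tool_pos": TCP position; "tcp_rot": TCP orientation; "force": force on the tool from outside, world axes, zero at the start; "wrist_torque": the same for the moment, N m; "width": opening from 0.0 (shut) to 1.0 (fully open).
Only numpy, scipy, OpenCV 4.12 (cv2) and the standard library are available. Lean on these libraries where they do the work, as an engineer would, in place of code of your own. Each camera call takes 0.05 s, during which the arm holds its last target. There are 200 camera calls.

## Working session

There is one attempt and no reset: what is moved stays moved. The work goes in short steps, Python scripts to look and compute and a tool call to move; the robot and the scene stay as the last step left them, time stands still between calls to the robot, and variables do not carry over. Pictures are saved under pics/ and viewed, about 8 in all and at most 12, crops included, and the job is handed in when it is done.

Besides the shell and the picture viewer there is one more tool, called as name(argument=value, ...) on one line, values as JSON. apply_moves: Moves the arm, as the interface text tells. Its arguments: {"type":"object","properties":{"motion":{"type":"array"},"grip_force":{"type":"number"}},"required":["motion"]}

```bash
mkdir -p pics; cat > h.py <<'E'
import numpy as np, cv2
from bench import state, cams, env
def snap(cam,name):
    d=cams.get_image(cam); cv2.imwrite(f'pics/{name}.png',d['img'][:,:,::-1])
    np.savez(f'pics/{name}.npz',**d); return d
def K(d):
    f=240/np.tan(np.radians(float(d['fov_y']))/2); return f,float(d['cx']),float(d['cy'])
def ray(d,u,v):
    f,cx,cy=K(d); T=np.array(d['world_from_camera']); r=T[:3,:3]@np.array([(u-cx)/f,-(v-cy)/f,-1]); return T[:3,3],r
def onz(d,u,v,z):
    o,r=ray(d,u,v); return o+r*(z-o[2])/r[2]
def proj(d,P):
    f,cx,cy=K(d); T=np.array(d['world_from_camera']); p=T[:3,:3].T@(np.atleast_2d(P)-T[:3,3]).T
    return np.c_[cx+f*p[0]/-p[2], cy+f*p[1]/p[2]]
E
python3 - <<'E'
from h import *
for c in('scene','top'):
    d=snap(c,c+'0'); print(c,[k for k in d],d['fov_y'],d['cx'],d['cy']);print(np.array(d['world_from_camera']).round(3))
print(state(),env.grip_depth)
E
```

```text
scene ['img', 'fov_y', 'cx', 'cy', 'world_from_camera'] 50.81944571936342 328.1078868668806 246.1629127274723
[[-5.500000e-01 -4.940000e-01  6.730000e-01  1.234767e+03]
 [ 8.350000e-01 -3.250000e-01  4.440000e-01  4.077380e+02]
 [-0.000000e+00  8.070000e-01  5.910000e-01  7.260730e+02]
 [ 0.000000e+00  0.000000e+00  0.000000e+00  1.000000e+00]]
top ['img', 'fov_y', 'cx', 'cy', 'world_from_camera'] 51.725652552515214 320.05791672892957 238.43083812129032
[[ 1.800000e-02  9.980000e-01 -5.600000e-02  5.110330e+02]
 [-1.000000e+00  1.800000e-02  8.000000e-03 -3.158400e+01]
 [ 9.000000e-03  5.500000e-02  9.980000e-01  1.179028e+03]
 [ 0.000000e+00  0.000000e+00  0.000000e+00  1.000000e+00]]
{'t': 0.1, 'joint_positions': array([ 1.21370175e+00,  3.79361900e-01,  1.73475627e+00, -3.22802798e-06,
        1.02850059e+00, -3.33023839e-02]), 'joint_vel': array([ 0.00131894, -0.00107169, -0.00075893, -0.00174879,  0.00227084,
        0.00030528]), 'effort': array([-1.14807463e-04, -7.65032601e+01, -4.35297847e+01,  6.52302965e-02,
        3.98603047e-02,  3.21664487e-06]), 'tool_pos': array([222.59019507, 663.26787957, 213.33301921]), 'tcp_rot': array([-0.69750416,  0.69821634, -0.11404721,  0.11390839]), 'force': array([-0.02309469,  0.28147569, -0.37009646]), 'wrist_torque': array([ 0.01782229, -0.03808825, -0.04356314]), 'width': 0.9951168925948667} 18.8
```

View pics/scene0.png

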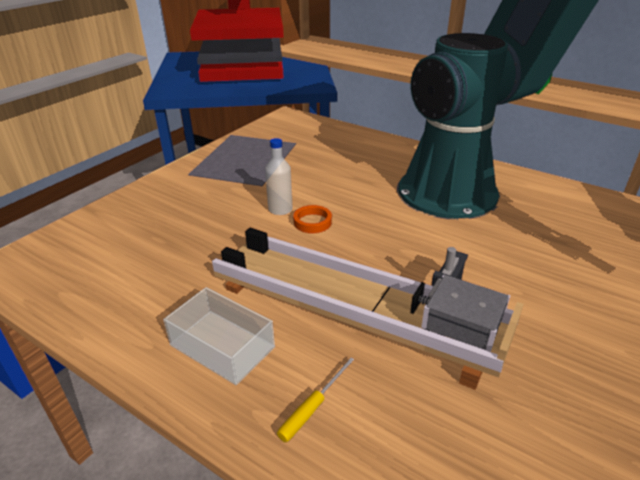

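View pics/top0.png

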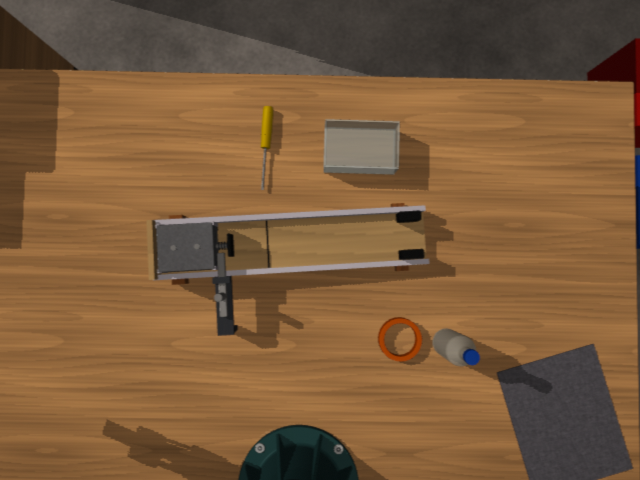

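The top view shows the track running along the picture: low end at right, col about 428, and high end at left, col about 152. The black line is at col 267. The bolt post is near (219,297). The scene view shows the post at about (450,258).

```bash
python3 - <<'E'
import cv2
a=cv2.imread('pics/top0.png')[195:345,145:435]
cv2.imwrite('pics/c1.png',cv2.resize(a,None,fx=2.75,fy=2.75,interpolation=cv2.INTER_CUBIC))
a=cv2.imread('pics/scene0.png')[220:400,200:540]
cv2.imwrite('pics/c2.png',cv2.resize(a,None,fx=2.35,fy=2.35,interpolation=cv2.INTER_CUBIC))
E
```

```text
(no output)
```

View pics/c1.png

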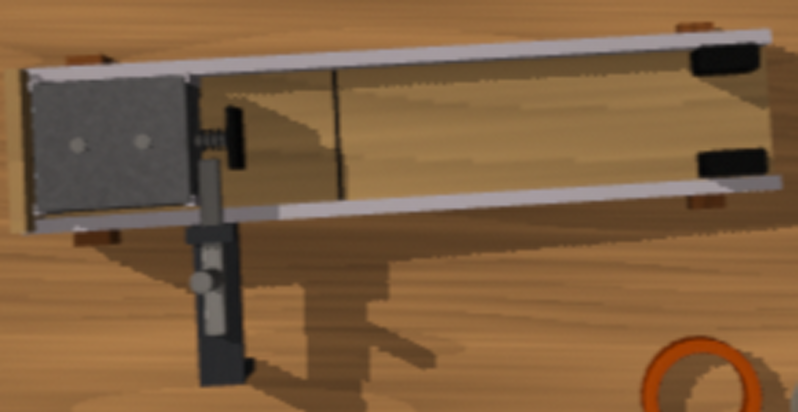

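View pics/c2.png

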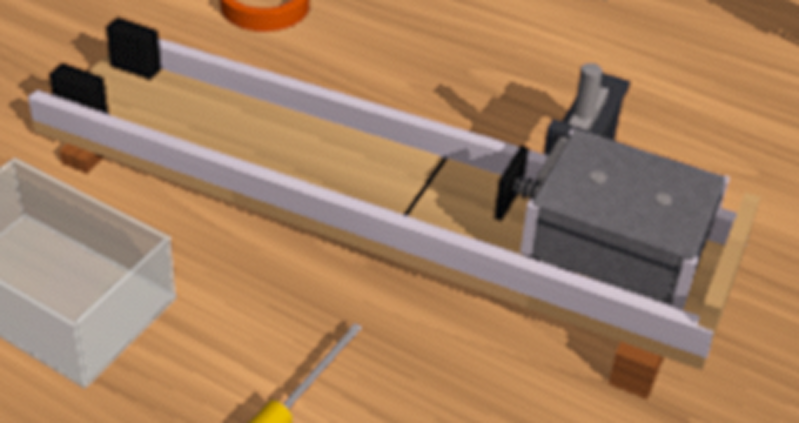

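The crops give clear landmarks in both views: line ends, rim end corners, case-top corners and the post top. I'll fit the track pose to them.

```bash
cat > fit.py <<'E'
from h import *
from scipy.optimize import least_squares
class D(dict):pass
L=lambda n:dict(np.load(f'pics/{n}.npz'))
dt,ds=L('top0'),L('scene0')
bed=lambda y:40+.038*y
c1=lambda u,v:(u/2.75+145-.3,v/2.75+195-.3)
c2=lambda u,v:(u/2.35+200-.3,v/2.35+220-.3)
yc=218; zt=bed(yc)+75
top=[(c1(335,70),(55,50,bed(50))),(c1(342,199),(-55,50,bed(50))),
 (c1(770,31),(67,-310,bed(-310)+26)),(c1(781,190),(-67,-310,bed(-310)+26)),
 (c1(33,80),(50,278,zt)),(c1(188,77),(50,158,zt)),(c1(193,203),(-50,158,zt)),(c1(37,212),(-50,278,zt)),(c1(201,283),(-110,150,bed(150)+94))]
sc=[(c2(446,158),(-55,50,bed(50))),(c2(32,93),(67,-310,bed(-310)+26)),(c2(711,333),(67,310,bed(310)+26)),
 (c2(724,183),(-50,278,zt)),(c2(698,245),(50,278,zt)),(c2(541,204),(50,158,zt)),(c2(591,70),(-110,150,bed(150)+94))]
def W(p,P):
    P=np.array(P,float);c,s=np.cos(p[2]),np.sin(p[2])
    return np.c_[p[0]+c*P[:,0]-s*P[:,1],p[1]+s*P[:,0]+c*P[:,1],P[:,2]]
def res(p,sets):
    return np.concatenate([proj(d,W(p,[q[1] for q in S]))-np.array([q[0] for q in S]) for d,S in sets])
if __name__=='__main__':
  for n,sets in (('top',[(dt,top)]),('sc',[(ds,sc)]),('both',[(dt,top),(ds,sc)])):
    r=least_squares(lambda p:res(p,sets).ravel(),[500,0,0],loss='soft_l1')
    print(n,r.x.round(4)); print(res(r.x,sets).round(1).tolist())
  p=r.x
  for nm,P in dict(knob=(-110,150,bed(150)+94),nose0=(0,123,bed(123)+41),line=(0,50,bed(50)),buf=(0,-250,bed(-250)+40)).items(): print(nm,W(p,[P])[0].round(1))
E
python3 fit.py
```

```text
top [5.632055e+02 2.806290e+01 7.340000e-02]
[[0.6, -0.1], [0.4, 0.8], [-1.1, -0.2], [-1.2, 0.5], [-0.1, 0.9], [-0.1, -1.1], [0.1, -0.0], [0.2, -0.2], [0.7, -0.5]]
sc [5.617907e+02 3.057210e+01 7.000000e-02]
[[-0.3, -0.6], [0.5, 1.5], [3.3, 1.2], [0.9, -3.3], [-2.5, 5.7], [-4.8, -1.3], [0.2, -0.9]]
both [5.626495e+02 2.901600e+01 7.180000e-02]
[[0.2, 0.1], [-0.1, 1.0], [-1.5, 0.3], [-1.6, 1.0], [-0.5, 1.0], [-0.6, -0.9], [-0.4, 0.1], [-0.3, -0.1], [0.1, -0.4], [-1.2, -0.7], [-0.4, 1.6], [2.4, 0.9], [-0.1, -3.5], [-3.5, 5.5], [-5.7, -1.4], [-0.8, -1.0]]
knob [442.2 170.7 139.7]
nose0 [553.8 151.7  85.7]
line [559.1  78.9  41.9]
buf [ 580.6 -220.3   70.5]
```

```bash
python3 - <<'E'
from h import *
from scipy.spatial.transform import Rotation as R
q=state()['tcp_rot'];M=R.from_quat(np.roll(q,-1)).as_matrix();print(M.round(3))
z=M[:,2];print('jaw deg',np.degrees(np.arctan2(z[1],z[0])),'target',90+np.degrees(.0725))
E
```

```text
[[ 0.948 -0.     0.318]
 [-0.318 -0.001  0.948]
 [-0.    -1.    -0.001]]
jaw deg 71.44817049284488 target 94.15394401469847
```

apply_moves(motion=[[50,14.6,-32.8,-1.9,5.7],[50,14.6,-32.8,-1.9,5.7],[50,14.6,-32.8,-1.9,5.7],[50,14.6,-32.8,-1.9,5.6],[50,14.6,-32.8,-1.9,0],[50,14.6,-32.8,-1.9,0],[50,14.6,-32.8,-1.9,0],[50,14.6,-32.8,-1.9,0],[50,14.6,-32.8,-1.9,0],[50,14.6,-32.8,-1.9,0],[50,14.6,-32.8,-1.9,0],[50,14.6,-32.8,-1.9,0],[50,14.6,-32.8,-1.9,0],[50,14.6,-32.8,-1.9,0],[50,14.6,-32.8,-1.9,0],[50,0,0,0,0],[50,0,0,0,0]], grip_force=15)

```text
t: 1.52
tool_pos: [442.1, 170.2, 185.2]
tcp_rot: [-0.707, 0.707, 0.024, -0.025]
force: [0.2, -0.2, 0.9]
width: 0.498
```

```bash
python3 - <<'E'
from h import *
s=state();print(s['t'],s['tool_pos'],s['force'],s['width'],s['tcp_rot'])
a=snap('top','top1')['img'];b=snap('scene','scene1')['img']
A=cv2.resize(a[200:350,150:300],(500,500),interpolation=2);cv2.imwrite('pics/c3.png',cv2.resize(np.hstack([a[210:350,150:300],b[170:310,380:530]]),None,fx=2.6,fy=2.6,interpolation=2)[:,:,::-1])
E
```

```text
1.5167 [442.07414005 170.22409194 185.24471133] [ 0.20204282 -0.19467669  0.92287021] 0.4979389169988551 [-0.70664526  0.70672245  0.02431043 -0.0245937 ]
```

View pics/c3.png

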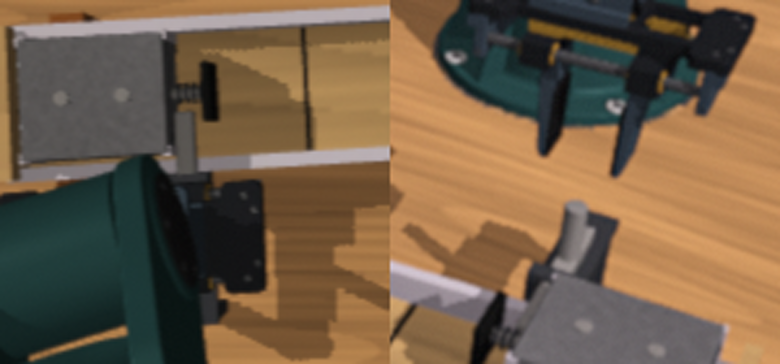

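The arm follows its commands closely. In the scene view the fingertip midpoint at crop (581,162) lies in line above the post top at (575,207). The next move goes down, pinches the post and makes a partial draw.

apply_moves(motion=[[50,0,0.5,-30,0],[50,0,0,-30,0],[50,0,0,-17,0],[50,0,0,0,0],[0,0,0,0,0],[0,0,0,0,0],[0,0,0,0,0],[0,0,0,0,0],[0,0,0,0,0]], grip_force=15)

```text
t: 2.37
tool_pos: [442.3, 172.1, 109.4]
tcp_rot: [-0.707, 0.707, 0.026, -0.025]
force: [2.1, -5.8, 6.4]
width: 0.193
```

apply_moves(motion=[[0,-7,-0.5,0,0],[0,-7,-0.5,0,0],[0,-7,-0.5,0,0],[0,-7,-0.5,0,0],[0,0,0,0,0]])

```text
t: 2.78
tool_pos: [413.6, 169.9, 109.3]
tcp_rot: [-0.707, 0.707, 0.026, -0.025]
force: [-2.4, -6.3, 9.6]
width: 0.194
```

```bash
python3 - <<'E'
from h import *
a=snap('top','top2')['img'];b=snap('scene','scene2')['img']
cv2.imwrite('pics/c4.png',cv2.resize(np.hstack([a[210:350,150:300],b[200:340,380:530]]),None,fx=2.6,fy=2.6,interpolation=2)[:,:,::-1])
E
```

```text
(no output)
```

View pics/c4.png

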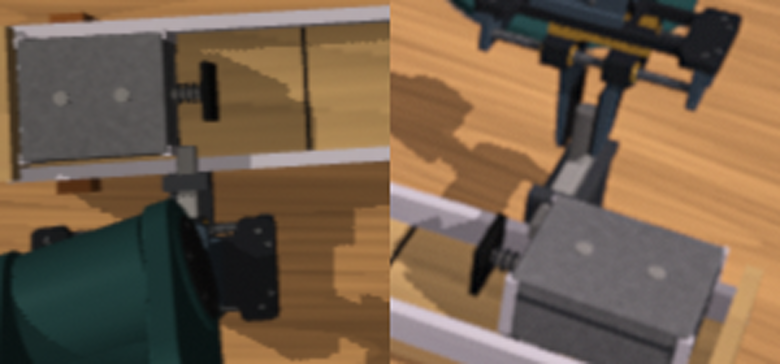

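The bolt is now drawn about 28 mm with the post pinched, and the trolley is still held. Before the release I'll write the trolley finder and a catch simulator.

```bash
cat > trk.py <<'E'
from fit import *
TP=np.array([562.9,28.7,.0725])
gx,gy=np.meshgrid(np.arange(-46,47,2.),np.arange(-75,66,1.5))
def patch(d,yc):
    P=np.c_[gx.ravel(),gy.ravel()+yc,np.full(gx.size,bed(yc)+75)]
    m=proj(d,W(TP,P)).astype(np.float32).reshape(*gx.shape,2)
    g=cv2.cvtColor(np.asarray(d['img']),cv2.COLOR_RGB2GRAY)
    return cv2.remap(g,m[...,0],m[...,1],cv2.INTER_LINEAR)
def find(d,ref,lo=-220,hi=230):
    R=patch(ref,218); ys=np.arange(lo,hi,1.)
    s=np.array([float(cv2.matchTemplate(patch(d,y),R,cv2.TM_CCOEFF_NORMED)[0,0]) for y in ys])
    i=int(s.argmax()); 
    if 0<i<len(s)-1: k=.5*(s[i-1]-s[i+1])/(s[i-1]-2*s[i]+s[i+1])
    else: k=0
    return ys[i]+k, s[i]      # case centre y ; front = -60, nose = -95
def tcp():
    s=state(); p=s['tool_pos']-[TP[0],TP[1],0]; c,n=np.cos(TP[2]),np.sin(TP[2])
    return s['t'],np.array([c*p[0]+n*p[1],-n*p[0]+c*p[1],p[2]])
R={'top':L('top2'),'scene':L('scene2')}
def look(name,cs=('top','scene')):
    for c in cs:
        t,p=tcp(); y,s=find(snap(c,f'{c}_{name}'),R[c]); print(c,'t',round(t,3),'tcp',p.round(1),'front',round(y-60,1),'nose',round(y-95,1),'ncc',round(s,3))
E
cat > sim.py <<'E'
import numpy as np
def sim(rows,front,v0,m,tcp0,half=11,lag=.05,dt=.001,pre=0):
    """rows: -y steps mm per 1/12 s ; v0 m/s down; mm out"""
    T=len(rows)/12; pos=np.r_[0,np.cumsum(rows)]
    s=-front-0.; v=v0*1000; out=[]; q=0; mx=0; tc=None
    for i in range(int(T/dt)):
        t=i*dt; tl=max(0,t-lag); f=-tcp0-half+np.interp(tl*12,range(len(pos)),pos); vf=(np.interp((tl+dt)*12,range(len(pos)),pos)-np.interp(tl*12,range(len(pos)),pos))/dt
        n=s+35-f
        F=0
        if n>0:
            F=max(0,.09*n+.003*(v-vf)); tc=tc or (t,s)
        v+=dt*1000*(9.81*.038-(1.5*v/1000+F)/m); s+=v*dt; mx=max(mx,n)
        if i%83==0: out.append(round(n,1))
    return mx,tc,-s,v,out
def vel(d,m): # speed after rolling d mm from rest
    t=0;x=v=0
    while x<d: v+=.001*(9.81*.038-1.5*v/m); x+=v; t+=.001
    return v,t
if __name__=='__main__':
    for m in(.84,1,1.16):
        v,t=vel(150,m); print(m,'150mm',round(v,3),round(t,3))
        prof=[6,12,16]+[17]*3+[16.5,16,15,14,13,12,11,10,9,8,7,6,5,4,3,2,1,.5]+[0]*12
        print([ (np.round(x,2) if not isinstance(x,list) else x) for x in sim(prof,158-150,v,m,-60)],sum(prof))
E
python3 sim.py; python3 -c "
from trk import *
for c in R: print(find(R[c],R[c]), find(L(c+'0'),R[c]),find(L(c+'1'),R[c]))
print(tcp())"
```

```text
0.84 150mm 0.185 1.214
[np.float64(4.43), array([ 0.2 , 29.17]), np.float64(-255.42), np.float64(0.0), [np.float64(-22.0), np.float64(-8.9), np.float64(-1.5), np.float64(0.8), np.float64(-0.0), np.float64(-1.2), np.float64(-2.2), np.float64(-2.9), np.float64(-2.8), np.float64(-1.9), np.float64(0.0), np.float64(2.5), np.float64(3.9), np.float64(4.0), np.float64(3.3), np.float64(2.6), np.float64(2.4), np.float64(2.7), np.float64(3.3), np.float64(3.9), np.float64(4.2), np.float64(4.3), np.float64(4.3), np.float64(4.4), np.float64(4.4), np.float64(4.2), np.float64(3.9), np.float64(3.5), np.float64(3.2), np.float64(3.2), np.float64(3.3), np.float64(3.5), np.float64(3.6), np.float64(3.6), np.float64(3.5), np.float64(3.5), np.float64(3.4)]] 238.0
1 150mm 0.204 1.151
[np.float64(5.84), array([ 0.14, 20.58]), np.float64(-256.07), np.float64(-0.48), [np.float64(-22.0), np.float64(-7.2), np.float64(2.0), np.float64(4.3), np.float64(2.2), np.float64(-0.5), np.float64(-2.4), np.float64(-3.5), np.float64(-3.5), np.float64(-2.3), np.float64(0.3), np.float64(3.4), np.float64(5.5), np.float64(5.8), n
[... 893 characters left out ...]
(6.9), np.float64(6.8), np.float64(6.4), np.float64(5.8), np.float64(5.2), np.float64(4.6), np.float64(4.2), np.float64(4.2), np.float64(4.5), np.float64(4.8), np.float64(5.0), np.float64(5.1), np.float64(5.0), np.float64(4.9), np.float64(4.7)]] 238.0
(np.float64(218.0040029152676), np.float64(0.999998927116394)) (np.float64(218.1939578378814), np.float64(0.9798802137374878)) (np.float64(218.19028579095666), np.float64(0.9802474975585938))
(np.float64(217.98765041750798), np.float64(0.999996542930603)) (np.float64(217.93370713492078), np.float64(0.9888477921485901)) (np.float64(217.93608560226926), np.float64(0.9891385436058044))
(2.8833, array([-138.33285187,  151.63900285,  109.33679722]))
```

apply_moves(motion=[[0,-16,-1.2,0,0],[32,0,0,0,0],[32,0,0,0,0],[32,0,0,41,0],[32,24.9,1.8,15,0],[0,17.6,-34.8,0,0],[0,20.6,-34.6,0,0],[0,24.4,-32.3,0,0],[0,28.2,-29.0,0,0],[0,24.4,-32.3,-4,0],[0,23.8,-23.3,-24,0]])

```text
t: 3.8
tool_pos: [565.9, -18.4, 139.8]
tcp_rot: [-0.706, 0.707, 0.028, -0.023]
force: [0.5, 0.9, 1.5]
width: 0.003
```

```bash
python3 -c "
from trk import *
look('a',('top',))"
```

```text
top t 3.8 tcp [ -0.4 -47.2 139.8] front 56.0 nose 21.0 ncc 0.663
```

apply_moves(motion=[[0,5.1,-15.7,-36,0],[0,0.3,-4,-37,0]])

```text
t: 4.02
tool_pos: [570.1, -37.3, 63.8]
tcp_rot: [-0.706, 0.707, 0.027, -0.023]
force: [0.6, 0.7, 0.5]
width: 0.008
```

```bash
cat >> sim.py <<'E'
    print('---')
    for m in(.84,1,1.16):
        print(m,[np.round(vel(d,m),3) for d in(102,140)])
E
python3 - <<'E'
from trk import *
look('b',('top',))
from sim import *
for m in(.84,1,1.16): print(m,[np.round(vel(d,m),3) for d in(102,130,140,150)])
t,p=tcp();print(t,p)
E
```

```text
top t 4.017 tcp [  2.4 -66.3  63.8] front 12.6 nose -22.4 ncc 0.498
0.84 [array([0.17 , 0.945]), array([0.18 , 1.105]), array([0.183, 1.16 ]), array([0.185, 1.214])]
1 [array([0.185, 0.905]), array([0.197, 1.052]), array([0.201, 1.102]), array([0.204, 1.151])]
1.16 [array([0.196, 0.879]), array([0.211, 1.016]), array([0.215, 1.063]), array([0.22 , 1.109])]
4.0667 [ -2.84513608 -65.25910655  56.24857182]
```

```bash
cat > pl.py <<'E'
from sim import *
prof=[6,11,14]+[14.5]*2+[14,13.5,13,12,11,10,9,8,7,6,5,4,3,2,1,.5]+[0]*10
print(sum(prof))
for m,v in((.86,.19),(1,.205),(1.16,.215)):
  for half in(6,11,15):
    for fr in (0,5):
      r=sim(prof,fr,v,m,-66,half=half,lag=.035); print(m,half,fr,round(r[0],1),np.round(r[1],2),round(r[2]),'min after',min(r[4][5:]), [float(x) for x in r[4][:26:2]])
E
python3 pl.py
```

```text
179.0
0.86 6 0 4.7 [ 0.3  58.98] -208 min after 1.6 [-25.0, -5.2, 0.8, 2.4, 1.6, 2.1, 3.4, 3.7, 3.7, 4.2, 4.7, 4.4, 3.4]
0.86 6 5 4.6 [ 0.48 89.27] -208 min after -1.9 [-30.0, -10.2, -4.2, 0.7, 3.6, 2.6, 2.5, 3.5, 4.1, 4.2, 4.6, 4.4, 3.5]
0.86 11 0 4.7 [ 0.17 32.85] -203 min after 0.3 [-20.0, -0.2, 2.3, 0.3, 1.2, 3.0, 3.5, 3.3, 3.7, 4.4, 4.7, 4.3, 3.4]
0.86 11 5 4.7 [ 0.3  53.98] -203 min after 1.6 [-25.0, -5.2, 0.8, 2.4, 1.6, 2.1, 3.4, 3.7, 3.7, 4.2, 4.7, 4.4, 3.4]
0.86 15 0 4.9 [ 0.11 21.72] -199 min after -2.2 [-16.0, 3.2, 1.3, -2.1, -1.2, 3.3, 4.5, 3.1, 3.3, 4.5, 4.9, 4.2, 3.4]
0.86 15 5 4.7 [ 0.19 30.99] -199 min after 0.7 [-21.0, -1.2, 2.3, 0.7, 1.1, 2.9, 3.5, 3.3, 3.7, 4.3, 4.7, 4.3, 3.4]
1 6 0 5.7 [ 0.2  41.33] -208 min after 1.1 [-25.0, -2.4, 4.3, 2.5, 1.1, 3.0, 4.8, 4.5, 4.2, 4.9, 5.6, 5.2, 3.9]
1 6 5 5.6 [ 0.29 57.07] -208 min after 1.7 [-30.0, -7.4, 1.8, 4.5, 2.4, 2.1, 4.1, 4.9, 4.6, 4.7, 5.5, 5.3, 4.0]
1 11 0 5.7 [ 0.14 28.24] -203 min after -0.1 [-20.0, 2.4, 4.1, 0.1, 0.9, 4.1, 4.9, 4.0, 4.2, 5.1, 5.7, 5.1, 3.9]
1 11 5 5.7 [ 0.2  36.33] -203 min after 1.1 [-25.0, -2.4, 
[... 276 characters left out ...]
 3.9]
1.16 6 0 6.7 [ 0.17 37.83] -209 min after 1.1 [-25.0, -0.4, 6.5, 3.3, 1.1, 3.5, 6.1, 5.9, 5.0, 5.5, 6.6, 6.3, 4.7]
1.16 6 5 6.5 [ 0.23 46.97] -209 min after 1.7 [-30.0, -5.4, 5.2, 5.7, 2.2, 2.4, 5.3, 6.3, 5.5, 5.4, 6.3, 6.3, 4.9]
1.16 11 0 7.4 [ 0.12 26.  ] -204 min after -0.1 [-20.0, 4.2, 6.1, 0.8, 0.7, 4.7, 6.6, 5.4, 4.7, 5.7, 6.8, 6.3, 4.6]
1.16 11 5 6.7 [ 0.17 32.83] -204 min after 1.1 [-25.0, -0.4, 6.5, 3.3, 1.1, 3.5, 6.1, 5.9, 5.0, 5.5, 6.6, 6.3, 4.7]
1.16 15 0 8.8 [ 0.09 20.17] -200 min after -1.9 [-16.0, 7.2, 5.0, -1.2, -1.0, 4.7, 7.5, 5.6, 4.3, 5.5, 7.0, 6.4, 4.5]
1.16 15 5 7.2 [ 0.13 23.49] -200 min after 0.2 [-21.0, 3.4, 6.3, 1.2, 0.7, 4.5, 6.5, 5.5, 4.7, 5.6, 6.7, 6.3, 4.6]
```

apply_moves(motion=[[0,0.6,-8,-0.3,0],[0,0.9,-12,-0.5,0],[0,1,-14,-0.5,0],[0,1,-14,-0.5,0],[0,0.9,-13,-0.5,0],[0,0.9,-12.5,-0.5,0],[0,0.9,-12,-0.5,0],[0,0.8,-11,-0.4,0],[0,0.7,-10,-0.4,0],[0,0.7,-9,-0.3,0],[0,0.6,-8,-0.3,0],[0,0.5,-7,-0.3,0],[0,0.4,-6,-0.2,0],[0,0.4,-5,-0.2,0],[0,0.3,-4,-0.2,0],[0,0.2,-3,-0.1,0],[0,0.1,-2,-0.1,0],[0,0.1,-1,0,0],[0,0,-0.5,0,0],[0,0,0,0,0]])

```text
t: 5.73
tool_pos: [578.0, -187.2, 57.6]
tcp_rot: [0.707, -0.707, -0.026, 0.026]
force: [0.2, -1.1, -0.8]
width: 0.005
```

```bash
python3 - <<'E'
from trk import *
look('c'); print(state()['force'])
a=L('top_c')['img'];b=L('scene_c')['img']
cv2.imwrite('pics/c5.png',cv2.resize(np.hstack([a[190:310,250:440],b[170:290,200:390]]),None,fx=2.1,fy=2.1,interpolation=2)[:,:,::-1])
E
```

```text
top t 5.733 tcp [  -0.5 -216.4   57.6] front -135.4 nose -170.4 ncc 0.447
scene t 5.783 tcp [  -0.6 -216.4   57.6] front -168.6 nose -203.6 ncc 0.583
[ 1.20805344 -0.16679479  0.07617796]
```

View pics/c5.png

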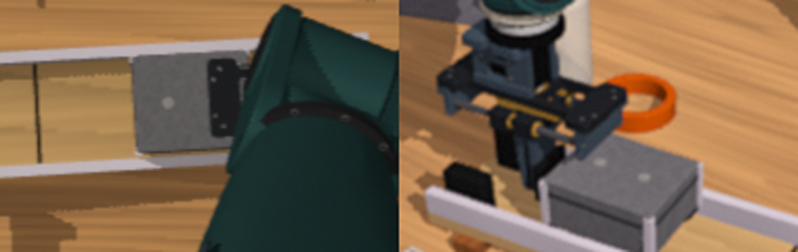

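The trolley is at rest on the fingers with its case front about 170 mm down, roughly 80 mm short of the buffers. The crop shows the fingers touching the nose. Now I hold it for more than a second, then ease it down.

apply_moves(motion=[[0,0,0,0,0],[0,0,0,0,0],[0,0,0,0,0],[0,0,0,0,0],[0,0,0,0,0],[0,0,0,0,0],[0,0,0,0,0],[0,0,0,0,0],[0,0,0,0,0],[0,0,0,0,0],[0,0,0,0,0],[0,0,0,0,0],[0,0,0,0,0],[0,0,0,0,0],[0,0,0,0,0],[0,0,0,0,0]])

```text
t: 7.17
tool_pos: [578.0, -187.3, 57.6]
tcp_rot: [-0.707, 0.707, 0.026, -0.026]
force: [-0.3, -1.4, -0.1]
width: 0.005
```

apply_moves(motion=[[0,0,-0.4,0,0],[0,0.1,-0.8,0,0],[0,0.1,-1.2,-0.1,0],[0,0.1,-1.6,-0.1,0],[0,0.1,-2,-0.1,0],[0,0.2,-2,-0.1,0],[0,0.1,-2,-0.1,0],[0,0.2,-2,-0.1,0],[0,0.1,-2,-0.1,0],[0,0.2,-2,-0.1,0],[0,0.1,-2,0,0],[0,0.2,-2,-0.1,0],[0,0.1,-2,-0.1,0],[0,0.2,-2,-0.1,0],[0,0.1,-2,0,0],[0,0.2,-2,-0.1,0],[0,0.1,-2,-0.1,0],[0,0.2,-2,-0.1,0],[0,0.1,-2,-0.1,0],[0,0.2,-2,0,0]])

```text
t: 8.83
tool_pos: [580.7, -223.5, 56.1]
tcp_rot: [0.707, -0.707, -0.026, 0.026]
force: [0.4, 0.0, 0.9]
width: 0.007
```

apply_moves(motion=[[0,0.1,-2,-0.1,0],[0,0.2,-2,-0.1,0],[0,0.1,-2,-0.1,0],[0,0.2,-2,-0.1,0],[0,0.1,-1.9,0,0],[0,0.1,-1.8,-0.1,0],[0,0.1,-1.7,-0.1,0],[0,0.1,-1.6,-0.1,0],[0,0.1,-1.5,0,0],[0,0.1,-1.4,-0.1,0],[0,0.1,-1.3,0,0],[0,0.1,-1.2,-0.1,0],[0,0.1,-1.1,0,0],[0,0,-1,-0.1,0],[0,0.1,-1,0,0],[0,0.1,-1,0,0],[0,0.1,-1,-0.1,0],[0,0.1,-1,0,0],[0,0,-1,0,0],[0,0.1,-1,-0.1,0]])

```text
t: 10.5
tool_pos: [582.7, -251.9, 54.9]
tcp_rot: [-0.707, 0.707, 0.026, -0.026]
force: [-0.1, -0.7, 0.5]
width: 0.008
```

```bash
python3 - <<'E'
from trk import *
look('d',('scene',)); print(state()['force'])
E
```

```text
scene t 10.5 tcp [  -0.5 -281.3   54.9] front -239.7 nose -274.7 ncc 0.494
[-0.6132579   0.20518771 -0.40372272]
```

apply_moves(motion=[[0,0.1,-1,0,0],[0,0.1,-1,-0.1,0],[0,0.1,-1,0,0],[0,0.1,-1,0,0],[0,0.1,-1,-0.1,0],[0,0,-1,0,0],[0,0.1,-1,0,0],[0,0.1,-1,-0.1,0],[0,0.1,-1,0,0],[0,0.1,-1,-0.1,0],[0,0,-1,0,0],[0,0.1,-1,0,0],[0,0.1,-1,-0.1,0],[0,0.1,-1,0,0],[0,0,-1,0,0],[0,0.1,-1,-0.1,0],[0,0.1,-1,0,0],[0,0.1,-1,0,0],[0,0,-1,-0.1,0],[0,0.1,-1,0,0]])

```text
t: 12.22
tool_pos: [584.3, -271.8, 54.2]
tcp_rot: [0.707, -0.707, -0.026, 0.026]
force: [-0.6, -0.7, -0.9]
width: 0.005
```

apply_moves(motion=[[0,0.1,-1,0,0],[0,0.1,-1,-0.1,0],[0,0.1,-1,0,0],[0,0.1,-1,0,0],[0,0.1,-1,-0.1,0],[0,0,-1,0,0],[0,0.1,-1,0,0],[0,0.1,-1,-0.1,0],[0,0.1,-1,0,0],[0,0.1,-1,0,0],[0,0,0,0,0]])

```text
t: 13.13
tool_pos: [585.3, -281.9, 53.9]
tcp_rot: [-0.707, 0.707, 0.026, -0.026]
force: [0.5, -0.3, -0.7]
width: 0.001
```

```bash
python3 - <<'E'
from trk import *
look('e',('scene',)); print(state()['force'])
b=L('scene_e')['img']
cv2.imwrite('pics/c6.png',cv2.resize(b[170:310,190:370],None,fx=4,fy=4,interpolation=2)[:,:,::-1])
E
```

```text
scene t 13.133 tcp [-2.000e-01 -3.114e+02  5.390e+01] front -251.6 nose -286.6 ncc 0.534
[ 0.19253463 -0.5005326  -0.38489456]
```

View pics/c6.png

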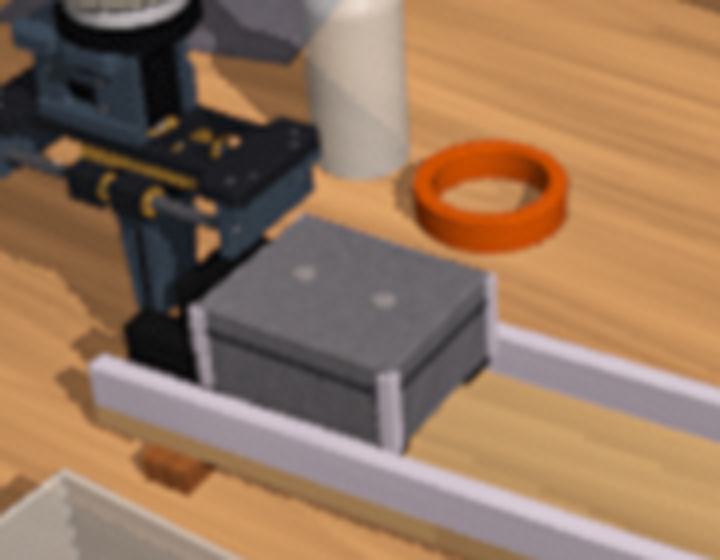

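The case now meets the buffers at crop (195,350), and the estimate of -251.6 mm agrees with home. The fingers are about 15 mm clear of the nose, so I back off a little more and lift.

apply_moves(motion=[[0,0.2,-3,0,0],[0,0.2,-3,0,0],[0,0.2,-3,0,0],[0,0,0,10,0],[0,0,0,20,0],[0,0,0,25,0],[0,0,0,25,0],[0,0,0,25,0],[0,0,0,20,0],[0,0,0,10,0],[0,0,0,0,0],[0,0,0,0,0]])

```text
t: 14.18
tool_pos: [585.7, -290.7, 188.9]
tcp_rot: [-0.707, 0.707, 0.026, -0.025]
force: [-0.5, 0.1, 0.0]
width: 0.009
```

```bash
python3 - <<'E'
from trk import *
look('f',('scene','top')); print(state()['force'])
a=L('top_f')['img'];b=L('scene_f')['img']
cv2.imwrite('pics/c7.png',cv2.resize(np.hstack([a[90:390,140:500],b[130:430,160:520]]),None,fx=1.1,fy=1.1)[:,:,::-1])
E
```

```text
scene t 14.183 tcp [  -0.4 -320.3  188.9] front -84.0 nose -119.0 ncc 0.451
top t 14.233 tcp [  -0.8 -320.   188. ] front -250.8 nose -285.8 ncc 0.519
[-0.45628269  0.99705729 -0.47577848]
```

View pics/c7.png

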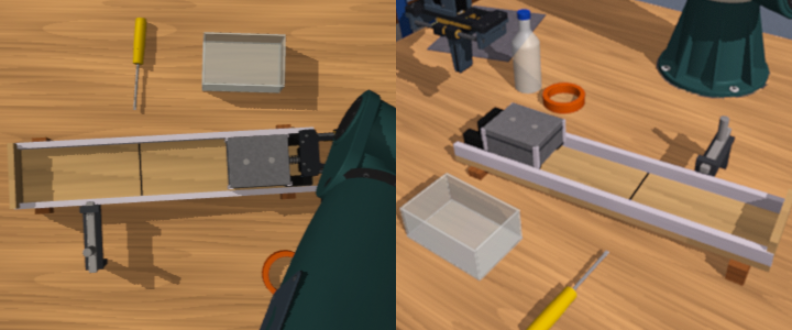

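The trolley is home, the bolt is drawn, everything else is undisturbed and the arm is clear. Handing in.

```bash
python3 -c "
from bench import env; print(env.hand_in())"
```

```text
the job is handed in; nothing more can be done
None
```

The job is done and handed in at about 14.3 s of the 38 s allowed; the hand-in reported no verdict.

**What I did**
- **Release:** I pinched the bolt post and drew it about 44 mm. The trolley rolled freely until its case front was past the line; my last measurement before the catch put the front at about y = +13 mm.
- **Catch:** The closed fingers met the nose while moving with it and slowed the trolley to a stop about 75–80 mm short of the buffers. I held it there for about 1.4 s.
- **Easing down:** I lowered it at 24 mm/s, slowing to 12 mm/s at the end, until the case touched the buffers. Then I moved the fingers on past the nose and lifted clear.

**Last checks**
- The final top-camera estimate put the case front at -250.8 mm (home is -250). The last pictures show it against the buffers, the fingers clear, and the bottle, bin, tape and driver in place.
- The final scene-camera match disagreed, giving -84 mm. Its match score was low (0.45) and the picture itself shows the trolley home, so I took that as a false match. Another false reading came from the top camera during the hold, when the arm hid part of the case.
- I never measured how far the nose was pushed in. My simulation of a very similar catch profile gave peaks of 5 to 9 mm. I shortened the profile a little before using it and did not rerun the simulation. Sideways force read after each move during the catch and easing down stayed under about 1.5 N.

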